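Pin the hinged ingot mould together

ROBOT

A 7-joint arm with a two-finger parallel gripper is mounted at the origin on the work surface. World frame = base frame: x ahead of the robot, y to its left, z up, the work surface at z = 0. Lengths are in m, angles in rad, forces in N, time in s.
With the tool pointing down it reaches from about 0.425 to 0.875 m from the base axis. Payload 4.7 kg.
Tool frame: the origin (TCP) lies on the centre line of the jaws, within the pads' length; the fingertips stand 19 mm ahead of it and the grasp point (between the pads) is the TCP; x points along the fingers, z is the direction in which the jaws open and shut, and the axes are right-handed (so a half turn about x gives the same grasp; the last joint's range is limited). The gripper opens to 87 mm and grips with 3 to 60 N. Pads are 19 mm wide; open, the fingers measure 117 mm over their backs; the gripper's body (75 mm by 190 mm) begins 51 mm behind the grasp point.
Start: joints at [1.303, 0.321, -0.07, 1.45, 0.023, 1.371, -0.057], TCP at [0.181, -0.624, 0.242] pointing down, gripper open.
Joint ranges: [-2.86, 2.86], [-0.3, 2.09], [-1.38, 1.24], [0.06, 2.45], [-1.56, 4.7], [0.09, 2.05], [-2.69, 2.69]. Speed limits (rad/s): [2.57, 2.57, 3.14, 3.14, 3.14, 3.14, 3.14].

INTERFACE

Orientations are given as a rotation vector (axis times angle).
In Python, from bench import get_state, get_image, camera_info, close_job gives the robot as it stands.
- The arm moves only by the tool jog_arm, never from a script. Its argument "targets" is a list of rows, each a list of 7 numbers: the turn, a rotation vector about the tool's x, y, z in degrees, then the shift along the tool's x, y, z in cm, then the finger opening in cm, from 0 to 8.7. In form: [[wx, wy, wz, tx, ty, tz, jaw], ...]. A call has 1 to 10 rows; each row shifts and turns the commanded pose from where the row before left it, along the tool's axes as they then stand; what a row does not reach is not made up. A row lasts 1/8 s, in which the tool goes at most 62.5 mm and 10.7 degrees, less where a joint would pass 70% of its speed; a pose out of reach is approached as far as the arm can. A call is refused whole if a number of a shift passes 6.25 or a number of a turn 10.7, either way. A call with a gripper value outside its range is refused whole. The fingers move at their own pace and stop on an object; "squeeze" is the grip in N (left out, the last holds). Time passes only in rows, so rows that do not move let the fingers close. It gives the time, the measured TCP pose, the force and the opening at its end, in the units of the state.
- get_state(): the state, without advancing time (a new reading comes with each control period).
- get_image(name): name is "side" or "top"; returns (picture, depth): 420x560x3 uint8, red, green, blue; 420x560 float32, m along the optical axis (not along the pixel's ray), 0 where there is no reading.
- camera_info(name): a dict with "intrinsics" (3x3 intrinsics, pixels), "world_from_camera" (4x4, takes a point from camera to world coordinates). Camera axes: x right, y up, looking along -z (the intrinsics and any distortion apply to the point x, -y, -z); pixel columns grow to the right and rows downward; lengths in m; the calibration is good to about 2 mm. A picture is of the moment at which its call begins. camera_info takes no time and is no camera call.
- close_job(): hands the job in, once; it reports no verdict.
The state is a dict: "time": time; "joint_positions": joint angles; "qd": joint speeds; "joint_torque": joint torques, N m; "position": TCP position; "tool_rot": TCP orientation; "ft_force": force on the tool from outside, world axes, zero at the start; "torque": the same for the moment, N m; "grip_width": opening from 0.0 (shut) to 1.0 (fully open).
Only numpy, scipy, OpenCV 4.12 (cv2) and the standard library are available. Lean on these libraries where they do the work, as an engineer would, in place of code of your own. Each camera call takes 0.05 s, during which the arm holds its last target.

TASK

The jeweller's two-part ingot mould stands open in its cradle. Slide the loose half, firmly but gently, until it stops against the fixed half and the hinge knuckles are in line; then take the hinge pin out of the wooden stand, find the hole, push the pin down through the knuckles until its collar sits on the top knuckle, and let it go. The mould was clamped by hand, so feel for the exact place; do not ram or force anything, and leave the jar, the ring stub and the hammer where they are.

Things in the scene. Friction and masses are not known exactly. Their poses are not given: they have to be found in the camera images.
- cradle: Steel cradle, screwed down: base plate 10 mm thick, x -30..110 mm, y -60..105, origin on the nominal hinge axis at bench level, z up. The aluminium mould stands on it, clamped by hand somewhere along the cradle's x: all of it (halves, hinge) sits up to 6 mm to either side in x of the nominal place used here, not measured; y and z are true. It does not move when pushed.
- hinge_nominal (a point): Nominal point of the hinge axis at the upper face of the top knuckle, 70 mm above the bench; axes as the cradle's. The true axis is up to 6 mm from it along x (see cradle), to be found by feel or sight. The pin's collar has to sit on this face. Fixed half: block at x 15..85, y -25..0 mm (bracket behind to y -37), top 3 mm lower than this point.
- half (a joint): Travel of the loose half from the fixed one along the cradle's +y, m: 0 = at its hard stop, knuckles in line; at most 0.042. About 4 N of friction, stays where left, cannot lift or turn. It is an aluminium block at x 15..85 mm, 15..68 mm above the bench; its outer upright face looks to +y and lies at y = 24.5 mm + this travel: push there towards -y.
- knuckles (a point): Nominal point of the hinge axis (same x error) 25 mm above the bench. Three round knuckles at the mould's -x end, 23 mm outer, 11.6 mm bore: z 12..30 and 52..70 mm on the fixed half, 31..51 on the loose one. At this height a sprung ball in a brass housing reaches about 3 mm into the bore from -x: the last 12 mm of travel must be pushed, 3 to 10 N. Base plate 6 mm below a seated pin's end.
- pin_grip (a point): Hinge pin, bright steel, about 100 g, upright in the stand: middle of its round grip (14 mm diameter). z is the pin's axis, up. Pin top 20 mm above this point; underside of the collar (20 mm diameter, 5 mm thick) 30 mm below; under it the round shank, 10 mm diameter, 54 mm long, the end tapering to 8.6 mm over the last 2 mm.
- pin_collar (a point): The same pin: centre of the underside of its collar, axes as pin_grip.
- stand: Wooden block 64 x 64 x 62 mm, fixed, origin at the centre of its underside, with a loose 13.5 mm hole 58 mm deep in its top; the pin stands in it with its collar on the top face.
- jar_mid (a point): Bystander: glass jar 54 mm wide, 70 mm high; its centre.
- stub_mid (a point): Bystander: upright tapered steel ring stub on a 40 mm foot, 90 mm high; its centre.
- hammer: Bystander: small hammer 220 mm long with a wooden handle, lying on the bench.

How it is judged:
By the outcome, as a careful person would: the job done as asked, in the order asked, and still so for the second after the job is handed in, with the robot touching nothing.
It also fails if it takes over 69 s, if anything falls off the work surface, if the arm or the gripper's body presses on something with over 40 N, if the wrist force passes 120 N, or if a joint passes its speed limit or range.

## Working session

There is one attempt and no reset: what is moved stays moved. The work goes in short steps, Python scripts to look and compute and a tool call to move; the robot and the scene stay as the last step left them, time stands still between calls to the robot, and variables do not carry over. Pictures are saved under pics/ and viewed, and the job is handed in when it is done.

Besides the shell and the picture viewer there is one more tool, called as name(argument=value, ...) on one line, values as JSON. jog_arm: Moves the arm, as the interface text tells. Its arguments: {"type":"object","properties":{"targets":{"type":"array"},"squeeze":{"type":"number"}},"required":["targets"]}

```bash
ls; mkdir -p pics
cat > h.py <<'E'
import numpy as np,cv2
from bench import *
def cap(n,tag):
    im,d=get_image(n); cv2.imwrite(f'pics/{tag}.png',im[:,:,::-1]); np.save(f'pics/{tag}.npy',d); return im,d
def pts(n,d):
    c=camera_info(n);K=np.array(c['intrinsics']);T=np.array(c['world_from_camera'])
    v,u=np.mgrid[:d.shape[0],:d.shape[1]]
    x=(u-K[0,2])/K[0,0]*d;y=(v-K[1,2])/K[1,1]*d
    P=np.stack([x,-y,-d,np.ones_like(d)],-1)@T.T
    return P[...,:3]
E
python3 - <<'E'
from h import *
s=get_state();print(s)
for n in('side','top'):
    print(camera_info(n)); cap(n,n+'0')
E
```

```text
pics
{'time': 0.0, 'joint_positions': array([ 1.303125  ,  0.32180716, -0.07008932,  1.45168007,  0.02258574,
        1.37076969, -0.05690379]), 'qd': array([ 8.84568732e-04, -1.58383854e-03, -4.43792983e-05,  6.93094040e-04,
       -6.24011828e-04, -1.60206956e-03, -7.75995809e-04]), 'joint_torque': array([-7.49769561e-05, -4.91301441e+01, -4.04291181e-01, -3.12529814e+01,
       -6.39837189e-02,  4.36585851e-02,  1.98007524e-04]), 'position': array([ 0.18055669, -0.6238867 ,  0.24046924]), 'tool_rot': array([ 1.00025503,  1.33101995, -0.99848978]), 'ft_force': array([ 0.20229099,  1.23048918, -0.0866058 ]), 'torque': array([-0.02130529,  0.00284933, -0.05706014]), 'grip_width': 0.9998317266372598}
{'intrinsics': array([[384.02727988,   0.        , 280.17474681],
       [  0.        , 384.02727988, 210.34068715],
       [  0.        ,   0.        ,   1.        ]]), 'world_from_camera': array([[ 0.95597546,  0.19344719, -0.22065606,  0.32129161],
       [-0.29340925,  0.61812404, -0.72926928, -0.72561021],
       [-0.00468228,  0.76190607,  0.64767061,  0.72522775],
       [ 0.        ,  0.        ,  0.        ,  1.        ]])}
{'intrinsics': array([[501.72706247,   0.        , 281.68128255],
       [  0.        , 501.72706247, 206.76678375],
       [  0.        ,   0.        ,   1.        ]]), 'world_from_camera': array([[ 0.02153999,  0.97877374, -0.20380871,  0.31026626],
       [-0.99976599,  0.02149555, -0.002432  , -0.01300395],
       [ 0.0020006 ,  0.2038134 ,  0.97900771,  1.32888142],
       [ 0.        ,  0.        ,  0.        ,  1.        ]])}
```

View pics/side0.png

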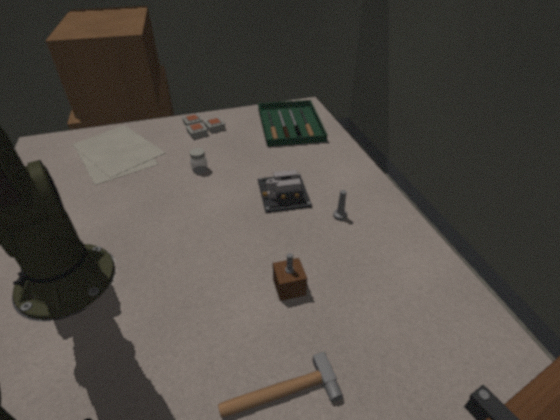

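View pics/top0.png

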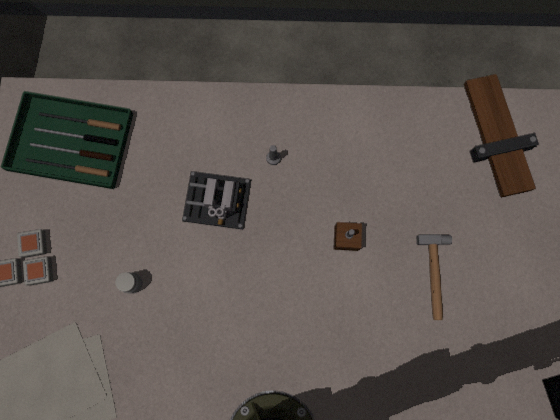

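Run:
```python
from h import *
for n in('top','side'):
    d=np.load(f'pics/{n}0.npy');P=pts(n,d);im=cv2.imread(f'pics/{n}0.png')
    boxes={'top':{'cradle':(180,165,255,235),'stand':(325,210,375,260),'all':(110,130,460,330)},'side':{'cradle':(250,165,320,215),'stand':(265,245,315,305)}}[n]
    for k,(a,b,c,e) in boxes.items():
        if k=='all':continue
        s=cv2.resize(im[b:e,a:c],None,fx=8,fy=8,interpolation=cv2.INTER_CUBIC); s=np.clip(s.astype(float)*1.8,0,255).astype('uint8')
        cv2.imwrite(f'pics/{n}_{k}.png',s);print(n,k,s.shape)
P=pts('top',np.load('pics/top0.npy'))
Q=P[165:235:2,180:255:2];
for r in Q: print(' '.join('%3d'%(z*1000) for z in r[:,2]))
np.set_printoptions(precision=4,suppress=True)
for (u,v) in [(187,224),(193,174),(250,178),(246,228),(338,222),(365,222),(336,249),(363,249),(351,233),(273,155),(125,282)]: print(u,v,P[v,u])
```

```text
top cradle (560, 600, 3)
top stand (400, 400, 3)
side cradle (400, 560, 3)
side stand (480, 400, 3)
  3   0   1   1   0   1   3   0  -2   4   5   3   0   6   1   1   1  -1   0   1  -2   0   1   3  -1   3  -1   1   1   4   0   1   0  -2   3   2   1  -1
  4  -1  -2   0  -2   3   3  -1  -2   4   0   1   2   2   4   0   6   0   4   4   0   0   1   1   2   3   2   6  -1  -1   4   1   3   0   4   2   4   4
  0   1   3   3   4   0   2   0   0  -1   2   5   2  -2   0   1   1   1   3   0   3  -1  -2   2   9   2   2  -1   0   2   1   6   4   1   1  -1   0  -2
  3   4   0  -4  -6   1  12  11   4   1  -2   0   5   1  -3   5   4   2  -1   2   3   3   6  -1   1   0  -1   5   0   1  -1   1   0   0   0   0   0   2
  5   2   1   7   3  12  15  13  14  11   6   8   9  13   9   3  -5  -4   2   3  -1  -1   0   3   1   1   2   3  -3   0   0   3   0   0   0   1   4  -2
  0   5   0  -2   6  11   9  11  15  14  11  12  13  11   6  16   9   9  10  12  11   9  13  -1  -4   3   1   2   4   4   0   1  -5   1   0   0 1328   3
  0  -1  -2  -1   2  11  13  10  13  13  11  10  13  10  10  11  16  14  13  10  14  10
[... 3989 characters left out ...]
0   3   0   2   3   1   3  -2  -2
 -2  -1   1   5   6   0   0   2   5   4   4   0   1  -2   2 1328  -5   1  -2  -2   0   4   0   0   6   2   3   0   1  -2   4   3   0   5   6   2  -1  -5
  2   2   0   0  -2   4   3   0   0  -1   0   3   5   0   1   1   2   0   1   2   7   1  -2   0   4   0   5   4   1   1   1   3  -1  -2   3   7  -1   1
187 224 [ 0.535   0.2445 -0.0056]
193 174 [0.6689 0.2323 0.0162]
250 178 [ 0.6663  0.079  -0.0031]
246 228 [0.526  0.0844 0.0038]
338 222 [ 0.5367 -0.1547  0.0655]
365 222 [ 0.5491 -0.2338  0.005 ]
336 249 [ 0.4747 -0.156   0.0055]
363 249 [ 0.4765 -0.2279  0.0034]
351 233 [ 0.5014 -0.1811  0.1134]
273 155 [0.7135 0.0161 0.06  ]
125 282 [0.3729 0.3749 0.0705]
```

View pics/top_cradle.png

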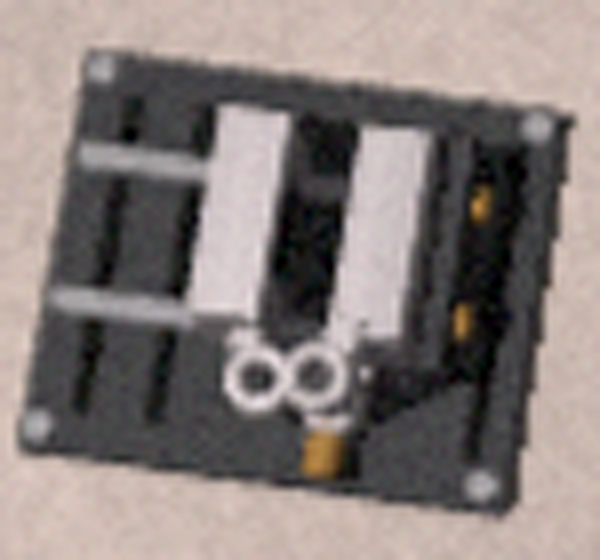

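View pics/top_stand.png

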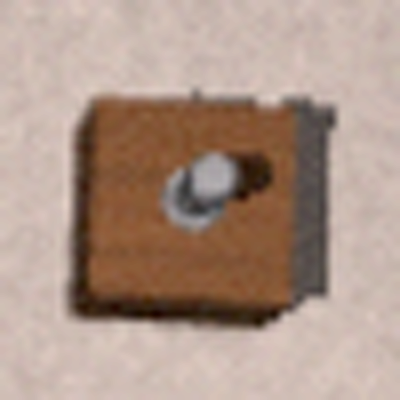

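View pics/side_cradle.png

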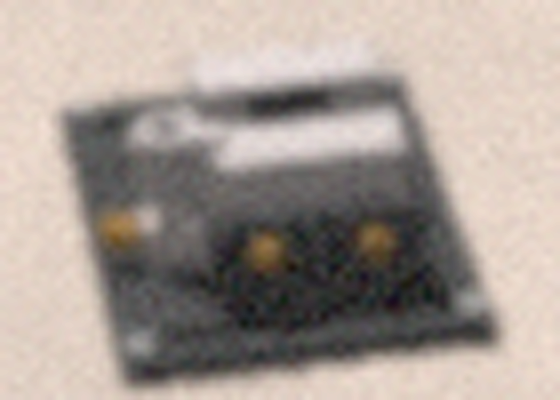

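View pics/side_stand.png

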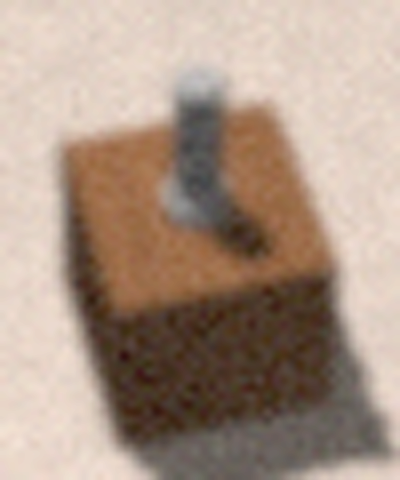

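```bash
cat >> h.py <<'E'
def cam(n):
    c=camera_info(n);return np.array(c['intrinsics']),np.array(c['world_from_camera'])
def ray(n,u,v,z):
    K,T=cam(n);u=np.asarray(u,float);v=np.asarray(v,float)
    r=np.stack([(u-K[0,2])/K[0,0],-(v-K[1,2])/K[1,1],-np.ones_like(u)],-1)@T[:3,:3].T
    return T[:3,3]+r*((z-T[2,3])/r[...,2])[...,None]
def proj(n,P):
    K,T=cam(n);q=(np.asarray(P,float)-T[:3,3])@T[:3,:3]
    return np.stack([K[0,0]*q[...,0]/-q[...,2]+K[0,2],K[1,1]*q[...,1]/q[...,2]+K[1,2]],-1)
E
sed -i 's|K\[1,1\]\*q\[...,1\]/q\[...,2\]|K[1,1]*q[...,1]/q[...,2]|' h.py
python3 - <<'E'
from h import *
np.set_printoptions(precision=4,suppress=True)
print(proj('top',ray('top',200.,200.,.01)))
# cradle mask (top), convex hull / rect in world at z=10mm
im=cv2.imread('pics/top0.png').astype(float)
for n,(a,b,c,e),zz in(('top',(180,165,256,235),.01),):
    sub=im[b:e,a:c]; g=cv2.resize(sub,None,fx=4,fy=4,interpolation=cv2.INTER_LINEAR)
    bg=np.median(im[130:165,200:250].reshape(-1,3),0); print(bg)
    m=(g.mean(2)<bg.mean()*.75).astype('uint8')
    m=cv2.morphologyEx(m,cv2.MORPH_CLOSE,np.ones((41,41)))
    m=cv2.morphologyEx(m,cv2.MORPH_OPEN,np.ones((21,21)))
    cs,_=cv2.findContours(m,0,cv2.CHAIN_APPROX_NONE);ct=max(cs,key=cv2.contourArea)[:,0]
    uv=(ct+.5)/4-.5+[a,b]
    W=ray(n,uv[:,0],uv[:,1],zz)
    r=cv2.minAreaRect((W[:,:2]*1000).astype('float32'));print(r,cv2.boxPoints(r))
cr=ray('top',[190.6,251.9,182.5,244.4],[171.2,179.8,221.5,229],.01);print(cr)
# rectified height-plane views, 0.5mm
for z in(.01,.051,.070,.062,.067):
    x=np.arange(.70,.50,-.0005);y=np.arange(.27,.05,-.0005)
    X,Y=np.meshgrid(x,y,indexing='ij');p=proj('top',np.stack([X,Y,0*X+z],-1)).astype('float32')
    o=cv2.remap(im.astype('float32'),p[...,0],p[...,1],cv2.INTER_CUBIC)*1.7
    cv2.imwrite(f'pics/rect{int(z*1000)}.png',cv2.resize(np.clip(o,0,255),None,fx=1.5,fy=1.5))
E
```

```text
[200. 200.]
[100. 104. 114.]
((600.1615600585938, 165.22630310058594), (195.7326202392578, 144.35189819335938), 83.57568359375) [[517.4885  76.0504]
 [660.934   59.8987]
 [682.8346 254.4023]
 [539.3892 270.5539]]
[[0.6783 0.2405 0.01  ]
 [0.6578 0.0727 0.01  ]
 [0.5389 0.2539 0.01  ]
 [0.5223 0.0881 0.01  ]][ WARN:0@0.787] global loadsave.cpp:1063 imwrite_ Unsupported depth image for selected encoder is fallbacked to CV_8U.
```

```bash
cat > fit.py <<'E'
from h import *
from scipy.optimize import minimize
np.set_printoptions(precision=4,suppress=True)
im=cv2.imread('pics/top0.png');a,b,c,e=170,155,262,242;F=8
g=cv2.resize(im[b:e,a:c],None,fx=F,fy=F,interpolation=cv2.INTER_CUBIC)
gray=cv2.GaussianBlur(g,(0,0),3).astype(np.float32).mean(2)
def pix(P): return (proj('top',P)-[a,b]+.5)*F-.5
def W(p,q): # q mm cradle
    q=np.asarray(q,float);cc,ss=np.cos(p[2]),np.sin(p[2])
    return np.stack([p[0]+(q[...,0]*cc-q[...,1]*ss)/1000,p[1]+(q[...,0]*ss+q[...,1]*cc)/1000,q[...,2]/1000],-1)
def samp(p,q):
    t=pix(W(p,q)).astype(np.float32);return cv2.remap(gray,t[:,0].reshape(-1,1),t[:,1].reshape(-1,1),cv2.INTER_LINEAR)[:,0]
t=np.linspace(.08,.92,60)
def edges():
    L=[]
    for (x0,y0,x1,y1,nx,ny) in[(-30,-60,110,-60,0,-1),(-30,105,110,105,0,1),(-30,-60,-30,105,-1,0),(110,-60,110,105,1,0)]:
        L.append((np.stack([x0+(x1-x0)*t,y0+(y1-y0)*t,0*t+10],-1),np.array([nx,ny,0])))
    return L
def cost(p): return -sum(np.mean(samp(p,q+n*3)-samp(p,q-n*3)) for q,n in edges())
best=min((minimize(cost,np.array([.5571,.1457,-.106])+d,method='Nelder-Mead',options=dict(initial_simplex=np.array([.5571,.1457,-.106])+d+np.array([[0,0,0],[.004,0,0],[0,.004,0],[0,0,.03]]))) for d in(np.zeros(3),np.array([.003,-.003,.01]))),key=lambda r:r.fun)
p=best.x;print('cradle',p,np.degrees(p[2]),best.fun)
v=np.clip(g*1.8,0,255).astype('uint8')
def poly(q,col): cv2.polylines(v,[np.round(pix(W(p,q))).astype(int)],True,col,1)
poly([[-30,-60,10],[110,-60,10],[110,105,10],[-30,105,10]],(0,255,0))
th=np.linspace(0,6.28,40)
import sys
dx=float(sys.argv[1]);tr=float(sys.argv[2])
for r in(11.5,5.8): poly(np.stack([dx+r*np.cos(th),r*np.sin(th),0*th+70],-1),(0,0,255));poly(np.stack([dx+r*np.cos(th),tr+r*np.sin(th),0*th+51],-1),(255,0,0))
poly([[dx+15,-25,67],[dx+85,-25,67],[dx+85,0,67],[dx+15,0,67]],(0,0,255))
poly([[dx+15,24.5+tr,68],[dx+85,24.5+tr,68],[dx+85,tr,68],[dx+15,tr,68]],(255,0,0))
cv2.imwrite(f'pics/fit_{dx}_{tr}.png',v);print(v.shape)
E
python3 fit.py 0 30
```

```text
cradle [ 0.5582  0.1474 -0.1125] -6.445828696543177 -231.53195190429688
(696, 736, 3)
```

View pics/fit_0.0_30.0.png

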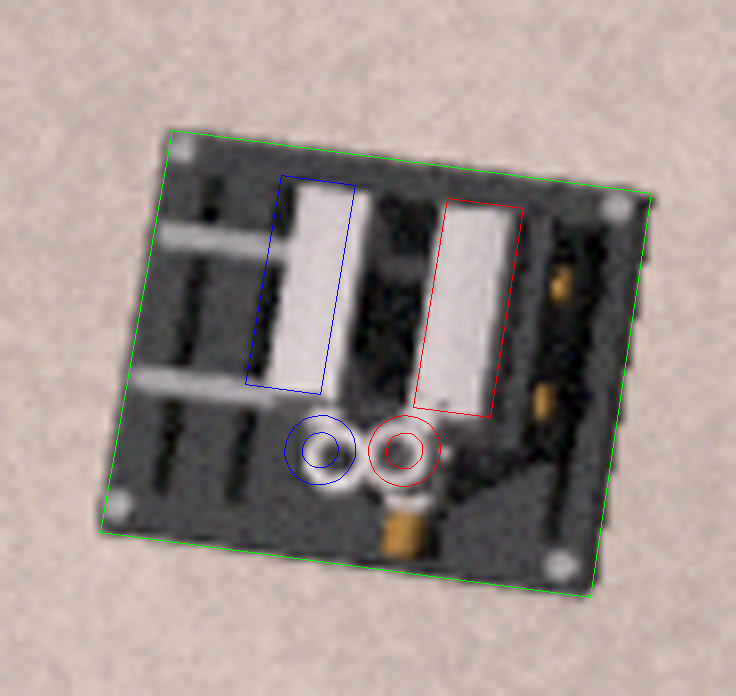

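```bash
python3 fit.py -2 23.5
```

```text
Traceback (most recent call last):
  File "fit.py", line 20, in <module>
    best=min((minimize(cost,np.array([.5571,.1457,-.106])+d,method='Nelder-Mead',options=dict(initial_simplex=np.array([.5571,.1457,-.106])+d+np.array([[0,0,0],[.004,0,0],[0,.004,0],[0,0,.03]]))) for d in(np.zeros(3),np.array([.003,-.003,.01]))),key=lambda r:r.fun)
  File "fit.py", line 20, in <genexpr>
    best=min((minimize(cost,np.array([.5571,.1457,-.106])+d,method='Nelder-Mead',options=dict(initial_simplex=np.array([.5571,.1457,-.106])+d+np.array([[0,0,0],[.004,0,0],[0,.004,0],[0,0,.03]]))) for d in(np.zeros(3),np.array([.003,-.003,.01]))),key=lambda r:r.fun)
              ~~~~~~~~^^^^^^^^^^^^^^^^^^^^^^^^^^^^^^^^^^^^^^^^^^^^^^^^^^^^^^^^^^^^^^^^^^^^^^^^^^^^^^^^^^^^^^^^^^^^^^^^^^^^^^^^^^^^^^^^^^^^^^^^^^^^^^^^^^^^^^^^^^^^^^^^^^^^^^^^^^^^^^^^^^^^^^^^^^^^^
  File "fit.py", line 19, in cost
    def cost(p): return -sum(np.mean(samp(p,q+n*3)-samp(p,q-n*3)) for q,n in edges())
                         ~~~^^^^^^^^^^^^^^^^^^^^^^^^^^^^^^^^^^^^^^^^^^^^^^^^^^^^^^^^^
  File "fit.py", line 19, in <genexpr>
    def cost(p): return -sum(np.mean(samp(p,q+n*3)-samp(p,q-n*3)) for q,n in edges())
                                     ~~~~^^^^^^^^^
  File "fit.py", line 12, in samp
    t=pix(W(p,q)).astype(np.float32);return cv2.remap(gray,t[:,0].reshape(-1,1),t[:,1].reshape(-1,1),cv2.INTER_LINEAR)[:,0]
      ~~~^^^^^^^^
  File "fit.py", line 7, in pix
    def pix(P): return (proj('top',P)-[a,b]+.5)*F-.5
                        ~~~~^^^^^^^^^
  File "h.py", line 18, in proj
    K,T=cam(n);q=(np.asarray(P,float)-T[:3,3])@T[:3,:3]
        ~~~^^^
  File "h.py", line 12, in cam
    c=camera_info(n);return np.array(c['intrinsics']),np.array(c['world_from_camera'])
ValueError: time passes only in moves, steps and waits
```

```bash
cat >> h.py <<'E'
C={'side':(384.02727988,280.17474681,210.34068715,[[0.95597546,0.19344719,-0.22065606,0.32129161],[-0.29340925,0.61812404,-0.72926928,-0.72561021],[-0.00468228,0.76190607,0.64767061,0.72522775],[0,0,0,1]]),
'top':(501.72706247,281.68128255,206.76678375,[[0.02153999,0.97877374,-0.20380871,0.31026626],[-0.99976599,0.02149555,-0.002432,-0.01300395],[0.0020006,0.2038134,0.97900771,1.32888142],[0,0,0,1]])}
def cam(n):
    f,cx,cy,T=C[n];return np.array([[f,0,cx],[0,f,cy],[0,0,1]]),np.array(T)
def pts(n,d):
    K,T=cam(n)
    v,u=np.mgrid[:d.shape[0],:d.shape[1]]
    P=np.stack([(u-K[0,2])/K[0,0]*d,-(v-K[1,2])/K[1,1]*d,-d,np.ones_like(d)],-1)@T.T
    return P[...,:3]
E
python3 fit.py -2 23.5
```

```text
cradle [ 0.5582  0.1474 -0.1131] -6.481440223606036 -231.53506469726562
(696, 736, 3)
```

View pics/fit_-2.0_23.5.png

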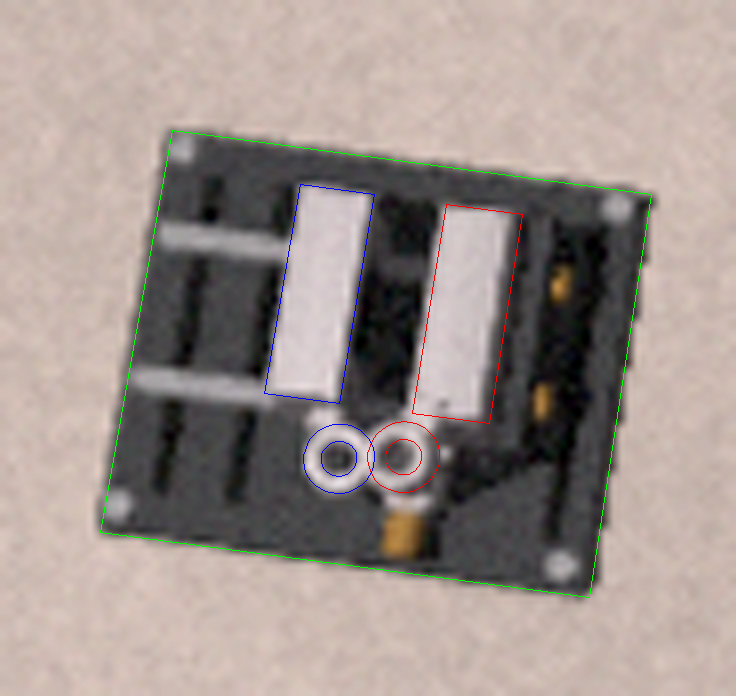

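```bash
cat >> h.py <<'E'
from scipy.spatial.transform import Rotation as Ro
np.set_printoptions(precision=4,suppress=True)
def show():
    s=get_state();R=Ro.from_rotvec(s['tool_rot']).as_matrix()
    print('t',s['time'],'pos',s['position'],'F',s['ft_force'],'T',s['torque'],'w',s['grip_width'],'q',s['joint_positions']);print(R);return s,R
E
python3 - <<'E'
from h import *
show()
print(ray('top',351.4,231.4,.112),ray('top',348.9,234.2,.067))
# side: pin top crop(202,78)-> 
print('side',ray('side',265+202.5/8-.5,245+78.5/8-.5,.112))
im=cv2.imread('pics/side0.png');
for P in ([.499,-.1845,.112],[.499,-.1845,.067]): print(proj('side',P),proj('top',P))
# top-surface of stand corners
q=[(95,98),(302,110),(88,300),(292,302)]
print(ray('top',[325+(a+.5)/8-.5 for a,b in q],[210+(b+.5)/8-.5 for a,b in q],.062), ray('top',[325+(a+.5)/8-.5 for a,b in q],[210+(b+.5)/8-.5 for a,b in q],.062).mean(0))
E
```

```text
t 0.1 pos [ 0.1806 -0.6239  0.2406] F [-0.4373 -0.1134  0.2506] T [0.0219 0.0362 0.0473] w 0.9982902761614719 q [ 1.3031  0.3218 -0.0701  1.4515  0.0226  1.3708 -0.0569]
[[-0.0006  0.9606  0.2781]
 [ 0.0016  0.2781 -0.9606]
 [-1.     -0.0001 -0.0017]]
[ 0.5056 -0.1823  0.112 ] [ 0.5055 -0.1821  0.067 ]
side [ 0.5069 -0.1824  0.112 ]
[286.6397 255.801 ] [352.3201 234.1003]
[286.5147 269.5681] [349.8409 236.7682]
[[ 0.5377 -0.1511  0.062 ]
 [ 0.5352 -0.2174  0.062 ]
 [ 0.4726 -0.1488  0.062 ]
 [ 0.4734 -0.2135  0.062 ]] [ 0.5047 -0.1827  0.062 ]
```

```bash
cat >> h.py <<'E'
CR=[.5582,.1474,-.1131]
def cw(x,y,z=0):
    c,s=np.cos(CR[2]),np.sin(CR[2]);return np.array([CR[0]+(x*c-y*s)/1000,CR[1]+(x*s+y*c)/1000,z/1000])
def wc(P):
    c,s=np.cos(CR[2]),np.sin(CR[2]);d=(np.array(P[:2])-CR[:2])*1000;return np.array([d[0]*c+d[1]*s,-d[0]*s+d[1]*c,P[2]*1000])
def to(P,yaw=CR[2]-np.pi/2):
    s,R=show();print('cradle mm',wc(s['position']),'->',P)
    Rt=np.column_stack([[0,0,-1],np.cross([np.cos(yaw),np.sin(yaw),0],[0,0,-1]),[np.cos(yaw),np.sin(yaw),0]])
    print('turn deg (tool)',np.degrees(Ro.from_matrix(R.T@Rt).as_rotvec()))
    d=np.array(P)-s['position'];print('shift cm in current tool',R.T@d*100,' in target tool',Rt.T@d*100)
E
python3 -c "
from h import *
print(cw(50,80,150)); to(cw(50,80,150))"
```

```text
[0.6169 0.2212 0.15  ]
t 0.1 pos [ 0.1806 -0.6239  0.2406] F [-0.4373 -0.1134  0.2506] T [0.0219 0.0362 0.0473] w 0.9982902761614719 q [ 1.3031  0.3218 -0.0701  1.4515  0.0226  1.3708 -0.0569]
[[-0.0006  0.9606  0.2781]
 [ 0.0016  0.2781 -0.9606]
 [-1.     -0.0001 -0.0017]]
cradle mm [-288.1583 -809.0301  240.5606] -> [0.6169 0.2212 0.15  ]
turn deg (tool) [22.627  -0.0971  0.0241]
shift cm in current tool [  9.1705  65.4174 -69.0343]  in target tool [  9.0561  33.8158 -88.903 ]
```

jog_arm(targets=[[7.5,0,0,0,0,0,0],[7.5,0,0,0,2,0,0],[7.6,0,0,0,4,-1,0],[0,0,0,0,4,-3,0],[0,0,0,0,4,-3,0],[0,0,0,0,4,-3,0],[0,0,0,0,4,-4,0],[0,0,0,0,3,-4.5,0],[0,0,0,0,3,-4.5,0],[0,0,0,0,2,-5,0]], squeeze=20)

```text
time: 1.35
position: [0.5102, -0.3676, 0.2408]
tool_rot: [1.292, 1.155, -1.292]
ft_force: [0.8, -0.5, 0.1]
grip_width: 0.016
```

```bash
python3 -c "
from h import *
to(cw(50,80,150))"
```

```text
t 1.35 pos [ 0.5102 -0.3676  0.2408] F [ 0.8148 -0.5114  0.1232] T [ 0.0217 -0.0634 -0.0157] w 0.015581093939346785 q [ 0.7678  0.2863 -0.2288  1.5024  0.0652  1.3612 -1.1488]
[[-0.0005  0.9937 -0.1121]
 [ 0.0006 -0.1121 -0.9937]
 [-1.     -0.0006 -0.0006]]
cradle mm [  10.4171 -517.1184  240.7762] -> [0.6169 0.2212 0.15  ]
turn deg (tool) [ 0.046  -0.033   0.0321]
shift cm in current tool [  9.1098   4.0114 -59.7034]  in target tool [  9.0776   3.9583 -59.7118]
```

jog_arm(targets=[[0,0,0,0,0.5,-5,0],[0,0,0,0,0.5,-5.5,0],[0,0,0,0,0.5,-5.5,0],[0,0,0,0,0.5,-5.5,0],[0,0,0,0,0.5,-5.5,0],[0,0,0,0,0,-5.5,0],[0,0,0,0,0,-5.5,0],[0,0,0,0,0,-5.5,0],[0,0,0,0,0,-5.5,0],[0,0,0,0,0,-5,0]])

```text
time: 2.6
position: [0.5943, 0.1665, 0.2411]
tool_rot: [1.291, 1.154, -1.292]
ft_force: [0.5, -0.4, -0.1]
grip_width: 0.005
```

jog_arm(targets=[[0,0,0,3,0,-1,0],[0,0,0,3,0,0,0],[0,0,0,0,0,0,0]])

```text
time: 2.98
position: [0.5939, 0.1737, 0.1785]
tool_rot: [1.287, 1.157, -1.297]
ft_force: [-0.0, 0.6, 0.2]
grip_width: 0.006
```

```bash
python3 -c "
from h import *
to(cw(50,80,62))
cap('side','side1');cap('top','top1')"
```

```text
t 2.975 pos [0.5939 0.1737 0.1785] F [-0.0349  0.6381  0.1791] T [0.0849 0.0025 0.014 ] w 0.006003093139861438 q [ 0.1212  0.3466 -0.5542  1.5941  0.188   1.261  -2.1481]
[[-0.006   0.9937 -0.1121]
 [-0.0017 -0.1121 -0.9937]
 [-1.     -0.0058  0.0024]]
cradle mm [ 32.4576  30.1477 178.4757] -> [0.6169 0.2212 0.062 ]
turn deg (tool) [0.0455 0.1364 0.3319]
shift cm in current tool [11.6253  1.8256 -5.0115]  in target tool [11.6476  1.7542 -4.9852]
```

View pics/side1.png

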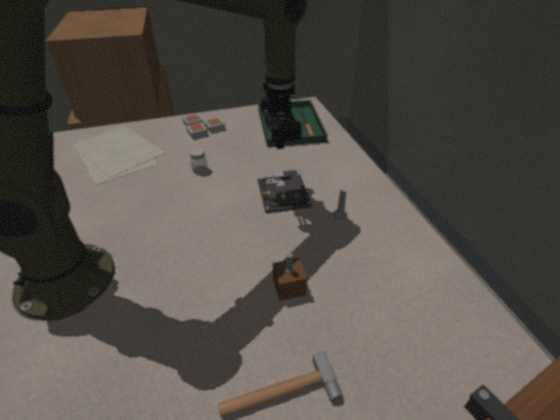

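jog_arm(targets=[[0,0.1,0.3,0,1,-2.5,0],[0,0,0,0,0.8,-2.5,0],[0,0,0,3,0,0,0],[0,0,0,3,0,0,0],[0,0,0,3,0,0,0],[0,0,0,1.6,0,0,0],[0,0,0,0,0,0,0],[0,0,0,0,0,0,0]])

```text
time: 4.08
position: [0.621, 0.2226, 0.0773]
tool_rot: [1.297, 1.15, -1.285]
ft_force: [-0.3, 0.1, -0.0]
grip_width: 0.008
```

```bash
python3 -c "
from h import *
to(cw(50,80,60))"
```

```text
t 4.075 pos [0.621  0.2226 0.0773] F [-0.3037  0.0755 -0.0243] T [-0.0179  0.0417 -0.0193] w 0.007976003467228538 q [ 0.0217  0.5123 -0.5323  1.5953  0.2842  1.1035 -2.2651]
[[ 0.0079  0.9936 -0.1127]
 [ 0.002  -0.1127 -0.9936]
 [-1.      0.0076 -0.0029]]
cradle mm [53.8911 81.8051 77.3462] -> [0.6169 0.2212 0.06  ]
turn deg (tool) [ 0.0088 -0.164  -0.4365]
shift cm in current tool [ 1.7311 -0.4023  0.1854]  in target tool [ 1.7346 -0.3891  0.1805]
```

jog_arm(targets=[[0,-0.2,-0.4,0.8,-0.2,0.2,0],[0,0,0,0.8,-0.2,0.5,0],[0,0,0,0,0,0.5,0],[0,0,0,0,0,0.3,0],[0,0,0,0,0,0.2,0],[0,0,0,0,0,0.2,0],[0,0,0,0,0,0.2,0],[0,0,0,0,0,0.2,0]])

```text
time: 5.08
position: [0.6133, 0.1998, 0.0597]
tool_rot: [1.29, 1.154, -1.294]
ft_force: [-0.8, -0.1, 0.4]
grip_width: 0.007
```

```bash
python3 -c "
from h import *
to(cw(50,39.5,60))"
```

```text
t 5.075 pos [0.6133 0.1998 0.0597] F [-0.8246 -0.1097  0.4277] T [ 0.0236 -0.0194 -0.0556] w 0.007343873903370996 q [ 0.0522  0.5095 -0.5263  1.6378  0.2833  1.0733 -2.239 ]
[[-0.0019  0.9937 -0.1123]
 [-0.0015 -0.1123 -0.9937]
 [-1.     -0.0017  0.0017]]
cradle mm [48.8645 58.272  59.6694] -> [0.6123 0.181  0.06  ]
turn deg (tool) [0.0337 0.0997 0.0962]
shift cm in current tool [-0.03    0.1124  1.8773]  in target tool [-0.0331  0.1135  1.8772]
```

jog_arm(targets=[[0,0,0,0,0,0.2,0],[0,0,0,0,0,0.2,0],[0,0,0,0,0,0.2,0]])

```text
time: 5.45
position: [0.6127, 0.1949, 0.0597]
tool_rot: [1.29, 1.155, -1.292]
ft_force: [1.7, 3.8, -0.9]
grip_width: 0.006
```

jog_arm(targets=[[0,0,0,0,0,0.2,0],[0,0,0,0,0,0.2,0],[0,0,0,0,0,0.1,0]])

```text
time: 5.82
position: [0.612, 0.1887, 0.0597]
tool_rot: [1.29, 1.154, -1.294]
ft_force: [1.0, 3.8, -0.1]
grip_width: 0.005
```

```bash
python3 -c "
from h import *
to(cw(50,39.5,60))"
```

```text
t 5.825 pos [0.612  0.1887 0.0597] F [ 0.9738  3.756  -0.1198] T [ 0.8553 -0.1647 -0.0322] w 0.005465959304159762 q [ 0.0698  0.5006 -0.5255  1.65    0.279   1.069  -2.2221]
[[-0.002   0.9936 -0.1126]
 [-0.0016 -0.1126 -0.9936]
 [-1.     -0.0018  0.0018]]
cradle mm [48.8234 47.1374 59.7017] -> [0.6123 0.181  0.06  ]
turn deg (tool) [0.0155 0.1051 0.1054]
shift cm in current tool [-0.0286  0.1174  0.7638]  in target tool [-0.0298  0.1177  0.7637]
```

jog_arm(targets=[[0,0,0,0,0,0.2,0],[0,0,0,0,0,0.2,0],[0,0,0,0,0,0.2,0],[0,0,0,0,0,0.2,0]])

```text
time: 6.32
position: [0.6111, 0.1808, 0.0597]
tool_rot: [1.289, 1.154, -1.294]
ft_force: [0.3, 4.0, 0.1]
grip_width: 0.005
```

jog_arm(targets=[[0,0,0,0,0,0.2,0],[0,0,0,0,0,0.1,0]])

```text
time: 6.58
position: [0.6108, 0.1781, 0.0597]
tool_rot: [1.29, 1.154, -1.294]
ft_force: [0.2, 5.2, -0.6]
grip_width: 0.006
```

jog_arm(targets=[[0,0,0,0,0,0.1,0],[0,0,0,0,0,0.1,0]])

```text
time: 6.82
position: [0.6108, 0.1781, 0.0598]
tool_rot: [1.292, 1.156, -1.291]
ft_force: [1.4, 8.4, -3.3]
grip_width: 0.006
```

```bash
python3 -c "
from h import *
to(cw(50,39.5,60))"
```

```text
t 6.825 pos [0.6108 0.1781 0.0598] F [ 1.4461  8.414  -3.3267] T [ 1.8218 -0.4183  0.0461] w 0.00610683507659725 q [ 0.0895  0.4909 -0.5259  1.6632  0.2725  1.0616 -2.2014]
[[-0.0007  0.9938 -0.1113]
 [ 0.0015 -0.1113 -0.9938]
 [-1.     -0.0009 -0.0014]]
cradle mm [48.8118 36.4023 59.7963] -> [0.6123 0.181  0.06  ]
turn deg (tool) [ 0.0894 -0.0817  0.0512]
shift cm in current tool [-0.02    0.1193 -0.3096]  in target tool [-0.0204  0.1188 -0.3098]
```

jog_arm(targets=[[0,0,0,0,0,0.1,0],[0,0,0,0,0,0.1,0],[0,0,0,0,0,0,0]])

```text
time: 7.2
position: [0.6108, 0.178, 0.0599]
tool_rot: [1.293, 1.158, -1.288]
ft_force: [2.3, 11.0, -4.2]
grip_width: 0.006
```

jog_arm(targets=[[0,0,0,0,0,0.1,0],[0,0,0,0,0,0.1,0],[0,0,0,0,0,0,0]])

```text
time: 7.58
position: [0.6107, 0.1779, 0.0599]
tool_rot: [1.295, 1.16, -1.285]
ft_force: [4.6, 13.5, -5.9]
grip_width: 0.004
```

```bash
python3 -c "
from h import *
to(cw(50,39.5,60))
cap('top','top2')"
cat > crop.py <<'E'
import sys,cv2,numpy as np
n,a,b,c,e=sys.argv[1],*map(int,sys.argv[2:6])
im=cv2.imread(f'pics/{n}.png')[b:e,a:c];cv2.imwrite(f'pics/{n}_c{a}.png',np.clip(cv2.resize(im,None,fx=8,fy=8,interpolation=cv2.INTER_CUBIC)*2.5,0,255).astype('uint8'))
E
python3 crop.py top2 170 155 262 242
```

```text
t 7.575 pos [0.6107 0.1779 0.0599] F [ 4.6182 13.5264 -5.8924] T [ 2.848  -0.9919  0.0451] w 0.004363099137932786 q [ 0.0944  0.4886 -0.5281  1.6667  0.2685  1.0563 -2.1951]
[[ 0.0014  0.994  -0.1091]
 [ 0.0067 -0.1091 -0.994 ]
 [-1.      0.0007 -0.0068]]
cradle mm [48.7363 36.2625 59.9129] -> [0.6123 0.181  0.06  ]
turn deg (tool) [ 0.2176 -0.3906 -0.0378]
shift cm in current tool [-0.0064  0.1276 -0.3233]  in target tool [-0.0087  0.1264 -0.3237]
```

View pics/top2_c170.png

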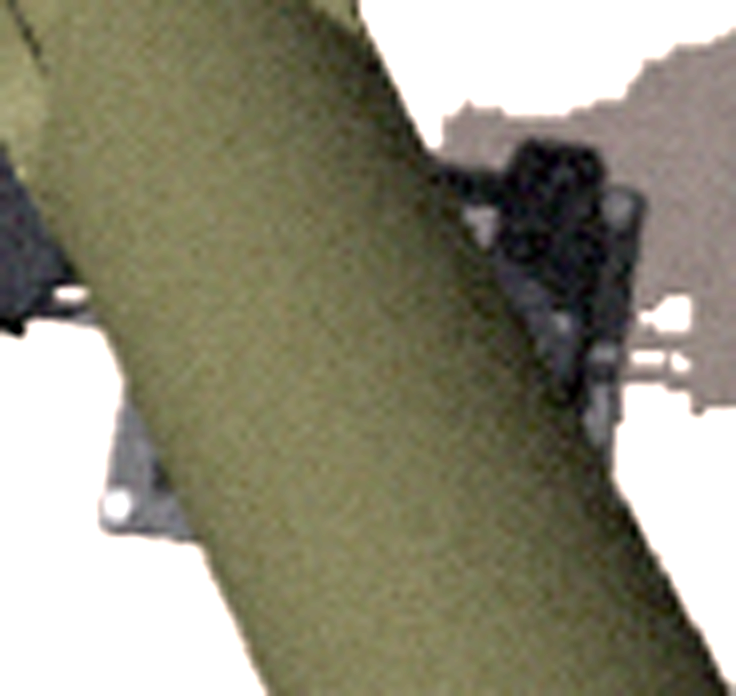

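jog_arm(targets=[[0,0,0,0,0,-1,0],[0,0,0,-1,0,-1.5,0],[0,0,0,-4,0,-0.5,0],[0,0,0,-4,0,2,5],[0,0,0,-2,-3,5,5],[0,0,0,0,-4,5,5],[0,0,0,0,-4,5,5],[0,0,0,0,-2,5,5],[0,0,0,0,-1,5,5],[0,0,0,0,0,5,5]])

```text
time: 8.88
position: [0.4398, -0.1001, 0.1717]
tool_rot: [1.289, 1.152, -1.295]
ft_force: [1.4, -0.5, -0.4]
grip_width: 0.562
```

```bash
python3 -c "
from h import *
cap('top','top3');cap('side','side3')
to([.5055,-.1822,.150])"; python3 crop.py top3 170 155 262 242;python3 crop.py side3 235 155 320 215
```

```text
t 8.975 pos [ 0.4394 -0.1045  0.1714] F [ 0.6534 -0.2501 -0.1352] T [0.0636 0.0028 0.0009] w 0.5737192960713171 q [ 0.5498 -0.039  -0.3687  1.9993 -0.0094  1.18   -1.5082]
[[-0.0022  0.9925 -0.1219]
 [-0.0051 -0.1219 -0.9925]
 [-1.     -0.0016  0.0053]]
cradle mm [ -89.5923 -263.7049  171.3694] -> [0.5055, -0.1822, 0.15]
turn deg (tool) [-0.5235  0.3038  0.0939]
shift cm in current tool [2.1615 7.5096 6.894 ]  in target tool [2.1369 7.4427 6.9737]
```

View pics/top3_c170.png

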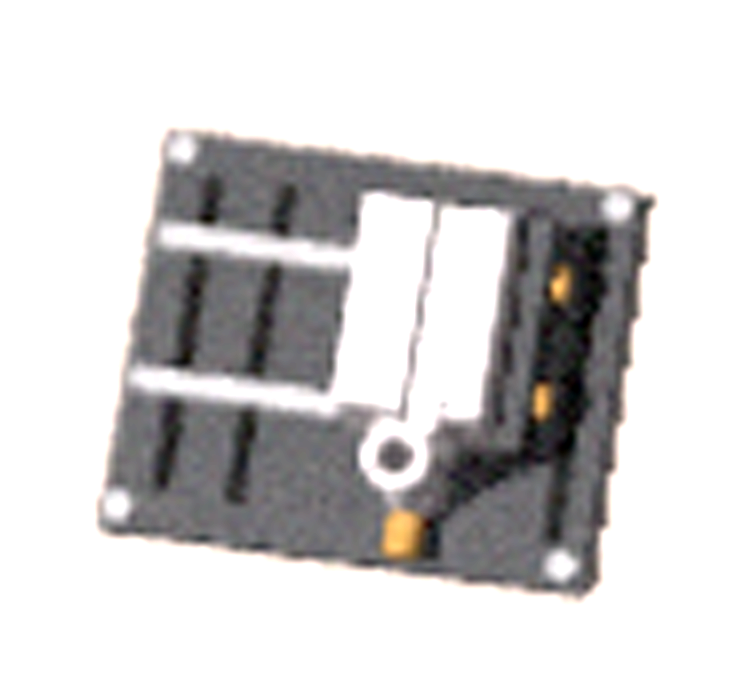

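View pics/side3_c235.png

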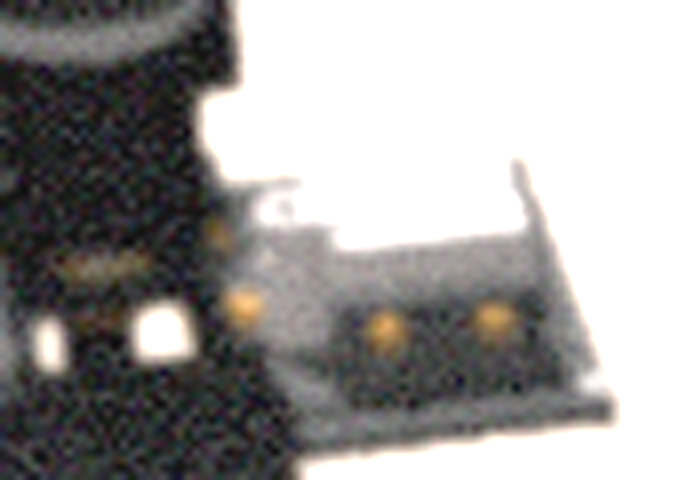

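Run:
```python
import cv2,numpy as np
o=[]
for n in('top0','top3'):
    im=cv2.imread(f'pics/{n}.png')[195:232,195:240];o.append(np.clip(cv2.resize(im,None,fx=8,fy=8,interpolation=cv2.INTER_CUBIC)*1.6,0,255).astype('uint8'))
cv2.imwrite('pics/cmp.png',np.hstack(o))
```

```text
(no output)
```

View pics/cmp.png

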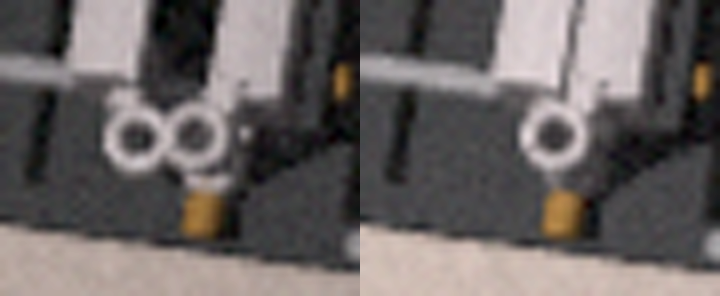

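jog_arm(targets=[[-0.5,0,0,0,2.5,2.3,5],[0,0,0,0,2.5,2.3,5],[0,0,0,1,2.4,2.3,5],[0,0,0,1,0,0,5],[0,0,0,0,0,0,5]])

```text
time: 9.6
position: [0.5061, -0.1734, 0.1496]
tool_rot: [1.282, 1.162, -1.289]
ft_force: [-0.5, 0.3, -0.2]
grip_width: 0.577
```

Run:
```python
from h import *
to([.5055,-.1822,.092])
for n,uv in(('top0',(219,211.5)),('top3',(219,211.5))):
    im=cv2.imread(f'pics/{n}.png').astype(np.float32).mean(2)
    # template: ring model subpixel fit
    from scipy.optimize import minimize
    F=8;a,b=205,198
    g=cv2.resize(im[b:b+30,a:a+30],None,fx=F,fy=F,interpolation=cv2.INTER_CUBIC);g=cv2.GaussianBlur(g,(0,0),2)
    th=np.linspace(0,2*np.pi,72,endpoint=False)
    def sc(p):
        o=0
        for r,w in((8.65/2.5,1),(5.0/2.5,0),(3/2.5,-1)):
            if w==0: continue
            x=((p[0]-a+r*np.cos(th)+.5)*F-.5).astype(np.float32).reshape(-1,1);y=((p[1]-b+r*.98*np.sin(th)+.5)*F-.5).astype(np.float32).reshape(-1,1)
            o-=w*cv2.remap(g,x,y,1).mean()
        return o
    r=minimize(sc,uv,method='Nelder-Mead',options=dict(initial_simplex=np.array(uv)+[[0,0],[1,0],[0,1]]))
    P=ray('top',*r.x,.070);print(n,r.x,r.fun,P,wc(P))
```

```text
t 9.6 pos [ 0.5061 -0.1734  0.1496] F [-0.531   0.3026 -0.2459] T [0.0669 0.0328 0.0006] w 0.576812512536984 q [ 0.5792  0.1641 -0.3269  1.8399  0.0592  1.1512 -1.4419]
[[-0.0047  0.9947 -0.103 ]
 [-0.0004 -0.103  -0.9947]
 [-1.     -0.0046  0.0009]]
cradle mm [ -15.5998 -324.6743  149.6337] -> [0.5055, -0.1822, 0.092]
turn deg (tool) [0.5688 0.0509 0.2656]
shift cm in current tool [5.7639 0.0615 0.8722]  in target tool [5.7634 0.0435 0.8768]
top0 [218.7261 211.5021] -63.53390884399414 [0.5564 0.1508 0.07  ] [-2.1353  3.1878 70.    ]
top3 [218.7973 211.4825] -78.22858428955078 [0.5565 0.1506 0.07  ] [-2.0605  3.0157 70.    ]
```

jog_arm(targets=[[0.6,0.1,0.3,0,0,0.9,5],[0,0,0,0,0,0,5],[0,0,0,0,0,0,5]])

```text
time: 9.98
position: [0.5061, -0.1835, 0.151]
tool_rot: [1.295, 1.149, -1.29]
ft_force: [0.3, -0.8, 0.4]
grip_width: 0.574
```

```bash
python3 - <<'E'
from h import *
to([.5055,-.1822,.092])
cap('side','side4');E
E
python3 - <<'E'
E
python3 crop.py side4 250 210 330 285
```

```text
t 9.975 pos [ 0.5061 -0.1835  0.151 ] F [ 0.3421 -0.7511  0.4463] T [ 0.0409 -0.0274  0.0066] w 0.5740190615707007 q [ 0.5909  0.1631 -0.3185  1.8377  0.0555  1.1452 -1.4316]
[[ 0.0041  0.9934 -0.1143]
 [-0.0008 -0.1143 -0.9934]
 [-1.      0.0042  0.0003]]
cradle mm [ -14.4376 -334.7058  150.98  ] -> [0.5055, -0.1822, 0.092]
turn deg (tool) [-0.0819  0.0187 -0.2382]
shift cm in current tool [ 5.8976 -0.0974 -0.1282]  in target tool [ 5.898  -0.0727 -0.1264]Traceback (most recent call last):
  File "<stdin>", line 3, in <module>
NameError: name 'E' is not defined
```

View pics/side4_c250.png

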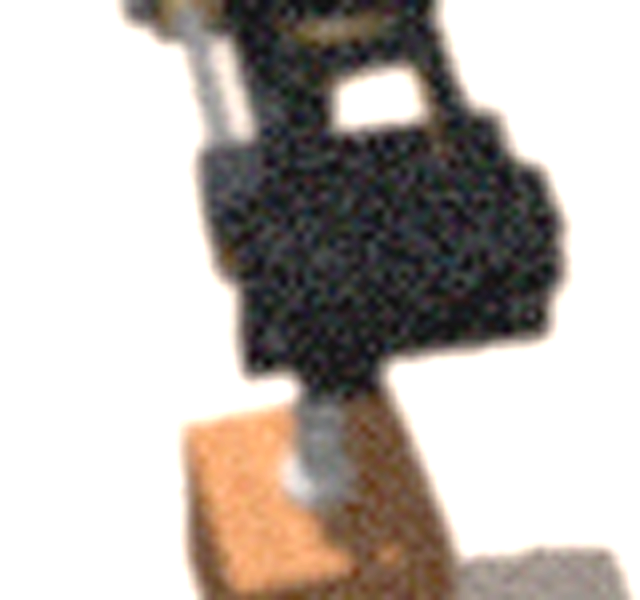

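jog_arm(targets=[[0,0,-0.2,1.5,-0.1,-0.1,5],[0,0,0,1.5,0,0,5],[0,0,0,1.5,0,0,5],[0,0,0,1.4,0,0,5],[0,0,0,0,0,0,5],[0,0,0,0,0,0,5]])

```text
time: 10.78
position: [0.5056, -0.1826, 0.0917]
tool_rot: [1.293, 1.153, -1.293]
ft_force: [0.4, 0.2, -0.2]
grip_width: 0.577
```

Run:
```python
from h import *
to([.5055,-.1822,.092])
```

```text
t 10.775 pos [ 0.5056 -0.1826  0.0917] F [ 0.3512  0.1801 -0.1733] T [ 0.0149 -0.0543  0.0066] w 0.5769165357086643 q [ 0.5816  0.2276 -0.3159  1.8941  0.0818  1.0318 -1.4539]
[[ 0.0004  0.9935 -0.1141]
 [-0.0001 -0.1141 -0.9935]
 [-1.      0.0005  0.0001]]
cradle mm [ -15.0227 -333.7875   91.6643] -> [0.5055, -0.1822, 0.092]
turn deg (tool) [-0.0708  0.0052 -0.0265]
shift cm in current tool [-0.0336 -0.0142 -0.0345]  in target tool [-0.0336 -0.0142 -0.0346]
```

Well aligned. Close with moderate squeeze.

jog_arm(targets=[[0,0,0,0,0,0,3],[0,0,0,0,0,0,2],[0,0,0,0,0,0,1.6],[0,0,0,0,0,0,1.2],[0,0,0,0,0,0,0.8],[0,0,0,0,0,0,0.8]], squeeze=15)

```text
time: 11.52
position: [0.5053, -0.1825, 0.0915]
tool_rot: [1.293, 1.153, -1.293]
ft_force: [-0.2, 0.6, 1.1]
grip_width: 0.153
```

Run:
```python
from h import *
to([.5055,-.1822,.092])
```

```text
t 11.525 pos [ 0.5053 -0.1825  0.0915] F [-0.1638  0.6317  1.0584] T [ 0.0309 -0.0244 -0.0222] w 0.1530421243064364 q [ 0.5816  0.2275 -0.3159  1.8946  0.0819  1.0318 -1.4539]
[[ 0.      0.9935 -0.1141]
 [-0.0001 -0.1141 -0.9935]
 [-1.      0.0001  0.0001]]
cradle mm [ -15.3161 -333.7892   91.5072] -> [0.5055, -0.1822, 0.092]
turn deg (tool) [-0.0734  0.0073 -0.0031]
shift cm in current tool [-0.0493  0.0151 -0.0347]  in target tool [-0.0493  0.0151 -0.0347]
```

jog_arm(targets=[[0,0,0,0,0,0,0.8],[0,0,0,-0.5,0,0,0.8],[0,0,0,-1,0,0,0.8],[0,0,0,-2,0,0,0.8],[0,0,0,-2,0,0,0.8],[0,0,0,-2,0,0,0.8],[0,0,0,-1.5,0,0,0.8],[0,0,0,0,0,0,0.8]], squeeze=25)

```text
time: 12.52
position: [0.5061, -0.1827, 0.183]
tool_rot: [1.293, 1.15, -1.291]
ft_force: [1.0, 0.3, -1.2]
grip_width: 0.153
```

```bash
python3 - <<'E'
from h import *
print(ray('side',250+170.5/8-.5,165+125.5/8-.5,.07))
to([.5565,.1506,.175])
cap('side','side5');cap('top','top5')
E
python3 crop.py side5 250 190 330 265; python3 crop.py side0 255 165 320 215
```

```text
[0.5582 0.1495 0.07  ]
t 12.525 pos [ 0.5061 -0.1827  0.183 ] F [ 0.9749  0.2763 -1.1786] T [0.0688 0.0287 0.0197] w 0.153183706450735 q [ 0.593   0.1358 -0.32    1.8003  0.046   1.2098 -1.4255]
[[ 0.0026  0.9935 -0.1141]
 [-0.0012 -0.1141 -0.9935]
 [-1.      0.0027  0.0009]]
cradle mm [ -14.4623 -333.9072  182.9601] -> [0.5565, 0.1506, 0.175]
turn deg (tool) [-0.0714  0.0515 -0.1561]
shift cm in current tool [  0.769    1.1971 -33.6917]  in target tool [  0.796    1.2412 -33.6895]
```

View pics/side5_c250.png

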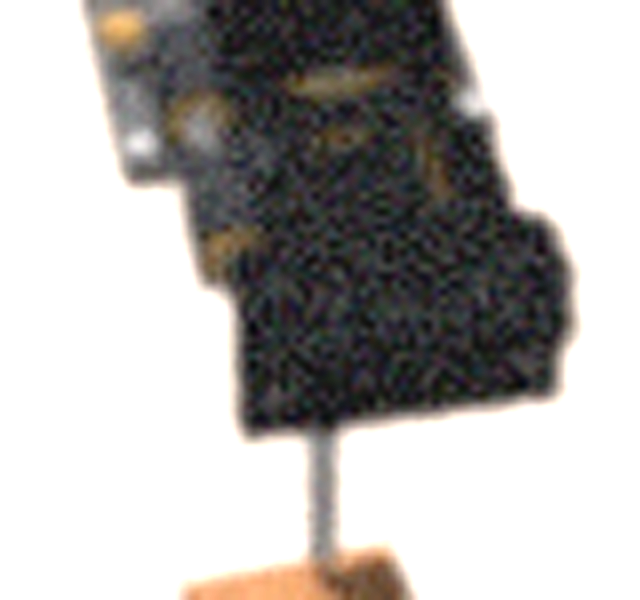

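jog_arm(targets=[[0,0,0,0,0.2,-3,0.8],[0,0,0,0,0.2,-4,0.8],[0,0,0,0,0.2,-4.5,0.8],[0,0,0,0,0.2,-4.5,0.8],[0,0,0,0,0.2,-4.5,0.8],[0,0,0,0,0.2,-4.5,0.8],[0,0,0,0,0,-4.5,0.8],[0,0,0,0,0,-3,0.8],[0,0,0,0,0,-1.2,0.8],[0,0,0,0,0,0,0.8]])

```text
time: 13.88
position: [0.5553, 0.1509, 0.1807]
tool_rot: [1.291, 1.154, -1.294]
ft_force: [-0.2, 0.4, 0.5]
grip_width: 0.154
```

jog_arm(targets=[[0,0,0,0,0,0,0.8]])

```text
time: 14.0
position: [0.5558, 0.1488, 0.181]
tool_rot: [1.293, 1.151, -1.296]
ft_force: [0.8, -0.8, -0.8]
grip_width: 0.155
```

```bash
python3 - <<'E'
from h import *
to([.5566,.1503,.158])
cap('side','side6');cap('top','top6')
E
python3 crop.py side6 235 140 320 215;python3 crop.py top6 170 155 262 242
```

```text
t 14.0 pos [0.5558 0.1488 0.181 ] F [ 0.8107 -0.7693 -0.8203] T [0.0493 0.0237 0.0488] w 0.15462628511647067 q [ 0.1785  0.2461 -0.5608  1.7042  0.139   1.2319 -2.1028]
[[-0.0007  0.9932 -0.1165]
 [-0.0014 -0.1165 -0.9932]
 [-1.     -0.0005  0.0015]]
cradle mm [ -2.5638   1.0959 181.008 ] -> [0.5566, 0.1503, 0.158]
turn deg (tool) [-0.2125  0.0835  0.0288]
shift cm in current tool [ 2.3005  0.0652 -0.1641]  in target tool [ 2.3008  0.0647 -0.1605]
```

View pics/side6_c235.png

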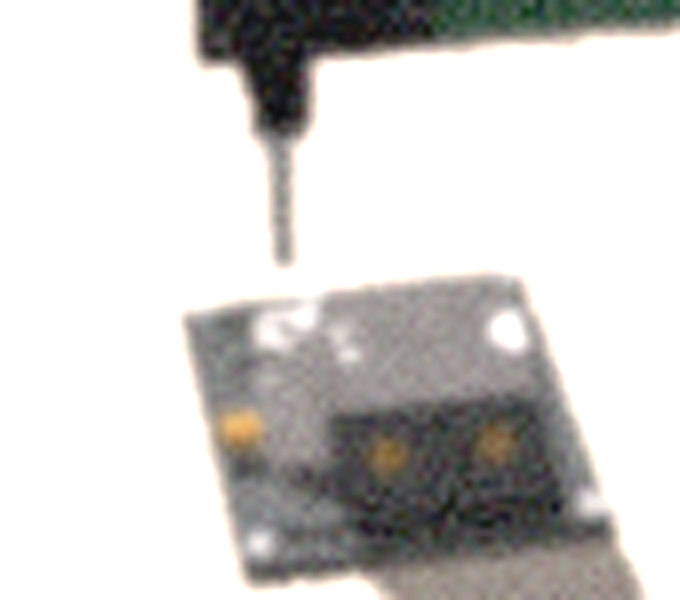

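jog_arm(targets=[[-0.2,0.1,0,0.8,0.06,-0.16,0.8],[0,0,0,0.8,0,0,0.8],[0,0,0,0.6,0,0,0.8],[0,0,0,0,0,0,0.8],[0,0,0,0,0,0,0.8]])

```text
time: 14.72
position: [0.5565, 0.1526, 0.1595]
tool_rot: [1.292, 1.156, -1.289]
ft_force: [-0.2, -0.1, -2.3]
grip_width: 0.149
```

Run:
```python
from h import *
to([.5566,.1503,.158])
```

```text
t 14.725 pos [0.5565 0.1526 0.1595] F [-0.2129 -0.1064 -2.324 ] T [0.0427 0.0345 0.0066] w 0.1490088215298551 q [ 0.1717  0.2675 -0.561   1.7261  0.1504  1.1905 -2.1107]
[[ 0.0003  0.9939 -0.1105]
 [ 0.0018 -0.1105 -0.9939]
 [-1.      0.0001 -0.0018]]
cradle mm [ -2.251    4.9828 159.5113] -> [0.5566, 0.1503, 0.158]
turn deg (tool) [ 0.136  -0.1031 -0.0058]
shift cm in current tool [0.1507 0.0328 0.2285]  in target tool [0.1511 0.0334 0.2282]
```

jog_arm(targets=[[0,0,0,0,0,0,0.8],[0,0,0,0,0,0,0.8]])

```text
time: 14.98
position: [0.5566, 0.1525, 0.1597]
tool_rot: [1.292, 1.156, -1.289]
ft_force: [0.2, -0.2, -0.9]
grip_width: 0.153
```

Run:
```python
from h import *
to([.5566,.1503,.158])
```

```text
t 14.975 pos [0.5566 0.1525 0.1597] F [ 0.1889 -0.2426 -0.9161] T [0.0339 0.0691 0.0038] w 0.15341890110619574 q [ 0.1718  0.2672 -0.561   1.726   0.1504  1.1905 -2.1107]
[[ 0.0007  0.9939 -0.1106]
 [ 0.0017 -0.1106 -0.9939]
 [-1.      0.0005 -0.0018]]
cradle mm [ -2.1734   4.9187 159.6911] -> [0.5566, 0.1503, 0.158]
turn deg (tool) [ 0.1276 -0.1012 -0.0266]
shift cm in current tool [0.1687 0.0251 0.2221]  in target tool [0.1691 0.0256 0.2218]
```

jog_arm(targets=[[0.1,-0.1,0,0.2,0.03,0.22,0.8],[0,0,0,0,0,0,0.8],[0,0,0,0,0,0,0.8],[0,0,0,0,0,0,0.8]])

```text
time: 15.48
position: [0.5565, 0.1503, 0.1574]
tool_rot: [1.292, 1.154, -1.292]
ft_force: [-0.0, 0.4, -1.0]
grip_width: 0.155
```

Run:
```python
from h import *
to([.5566,.1503,.155])
```

```text
t 15.475 pos [0.5565 0.1503 0.1574] F [-0.0195  0.4442 -1.007 ] T [-0.013  -0.0371  0.023 ] w 0.15541781409910885 q [ 0.1732  0.2684 -0.5593  1.7293  0.1523  1.1874 -2.1106]
[[ 0.      0.9937 -0.1123]
 [-0.     -0.1123 -0.9937]
 [-1.      0.      0.    ]]
cradle mm [ -2.0199   2.7001 157.4285] -> [0.5566, 0.1503, 0.155]
turn deg (tool) [ 0.0304  0.0009 -0.0009]
shift cm in current tool [ 0.2428  0.0103 -0.0001]  in target tool [ 0.2428  0.0103 -0.0001]
```

Excellent alignment. Lower slowly and feel.

jog_arm(targets=[[0,0,0,0.15,0,0,0.8],[0,0,0,0.1,0,0,0.8],[0,0,0,0.1,0,0,0.8],[0,0,0,0,0,0,0.8]])

```text
time: 15.98
position: [0.5564, 0.1503, 0.1538]
tool_rot: [1.291, 1.154, -1.292]
ft_force: [-0.1, 0.4, -1.3]
grip_width: 0.15
```

jog_arm(targets=[[0,0,0,0.1,0,0,0.8],[0,0,0,0.1,0,0,0.8],[0,0,0,0.1,0,0,0.8]])

```text
time: 16.35
position: [0.5565, 0.1502, 0.1508]
tool_rot: [1.292, 1.154, -1.292]
ft_force: [0.8, -0.5, -1.4]
grip_width: 0.146
```

Run:
```python
from h import *
to([.5566,.1503,.155])
```

```text
t 16.35 pos [0.5565 0.1502 0.1508] F [ 0.825  -0.5078 -1.3918] T [ 0.0477  0.0225 -0.0186] w 0.1461432506137498 q [ 0.1718  0.2744 -0.5582  1.7364  0.1562  1.1752 -2.1135]
[[-0.      0.9937 -0.1124]
 [-0.     -0.1124 -0.9937]
 [-1.     -0.      0.0001]]
cradle mm [ -2.0201   2.637  150.8388] -> [0.5566, 0.1503, 0.155]
turn deg (tool) [0.0246 0.0029 0.0022]
shift cm in current tool [-0.4161  0.0103 -0.0064]  in target tool [-0.4161  0.0103 -0.0064]
```

jog_arm(targets=[[0,0,0,0.1,0,0,0.8],[0,0,0,0.1,0,0,0.8],[0,0,0,0.15,0,0,0.8],[0,0,0,0.15,0,0,0.8]])

```text
time: 16.85
position: [0.5565, 0.1503, 0.1458]
tool_rot: [1.292, 1.154, -1.292]
ft_force: [-0.3, 0.1, -1.4]
grip_width: 0.153
```

jog_arm(targets=[[0,0,0,0.15,0,0,0.8],[0,0,0,0.15,0,0,0.8],[0,0,0,0.15,0,0,0.8],[0,0,0,0,0,0,0.8]])

```text
time: 17.35
position: [0.5564, 0.1502, 0.1413]
tool_rot: [1.292, 1.154, -1.292]
ft_force: [0.3, 0.2, -1.4]
grip_width: 0.154
```

Run:
```python
from h import *
to([.5566,.1503,.135])
```

```text
t 17.35 pos [0.5564 0.1502 0.1413] F [ 0.3275  0.195  -1.4201] T [ 0.0172 -0.014   0.0132] w 0.15396607907788967 q [ 0.1696  0.2835 -0.5566  1.7465  0.1621  1.1578 -2.118 ]
[[-0.0003  0.9937 -0.1124]
 [-0.0001 -0.1124 -0.9937]
 [-1.     -0.0002  0.0001]]
cradle mm [ -2.0952   2.6002 141.2776] -> [0.5566, 0.1503, 0.135]
turn deg (tool) [0.0244 0.0078 0.014 ]
shift cm in current tool [ 0.6278  0.018  -0.0101]  in target tool [ 0.6278  0.0178 -0.0101]
```

jog_arm(targets=[[0,0,0,0.15,0,0,0.8],[0,0,0,0.15,0,0,0.8],[0,0,0,0.15,0,0,0.8],[0,0,0,0.15,0,0,0.8],[0,0,0,0.1,0,0,0.8],[0,0,0,0.1,0,0,0.8],[0,0,0,0,0,0,0.8]])

```text
time: 18.23
position: [0.5564, 0.1503, 0.1334]
tool_rot: [1.292, 1.154, -1.292]
ft_force: [-0.1, 0.7, -1.0]
grip_width: 0.153
```

jog_arm(targets=[[0,0,0,0.15,0,0,0.8],[0,0,0,0.15,0,0,0.8],[0,0,0,0.15,0,0,0.8]])

```text
time: 18.6
position: [0.5565, 0.1503, 0.1288]
tool_rot: [1.292, 1.154, -1.292]
ft_force: [-0.7, -0.3, -1.2]
grip_width: 0.148
```

Run:
```python
from h import *
to([.5566,.1503,.135])
```

```text
t 18.6 pos [0.5565 0.1503 0.1288] F [-0.6609 -0.308  -1.2102] T [-0.0039 -0.0201 -0.0102] w 0.1483343237887257 q [ 0.1664  0.296  -0.5543  1.759   0.1703  1.1345 -2.1241]
[[-0.      0.9937 -0.1123]
 [-0.0001 -0.1123 -0.9937]
 [-1.     -0.      0.0001]]
cradle mm [ -2.0432   2.6769 128.8079] -> [0.5566, 0.1503, 0.135]
turn deg (tool) [0.03   0.0032 0.0018]
shift cm in current tool [-0.6192  0.0126 -0.0024]  in target tool [-0.6192  0.0126 -0.0024]
```

Into the middle knuckle without resistance. Continue.

jog_arm(targets=[[0,0,0,0.2,0,0,0.8],[0,0,0,0.2,0,0,0.8],[0,0,0,0.2,0,0,0.8],[0,0,0,0.2,0,0,0.8],[0,0,0,0.2,0,0,0.8],[0,0,0,0.1,0,0,0.8],[0,0,0,0.1,0,0,0.8]])

```text
time: 19.48
position: [0.5565, 0.1503, 0.1169]
tool_rot: [1.292, 1.154, -1.292]
ft_force: [0.1, -0.5, -1.0]
grip_width: 0.153
```

jog_arm(targets=[[0,0,0,0.1,0,0,0.8],[0,0,0,0.1,0,0,0.8],[0,0,0,0.1,0,0,0.8],[0,0,0,0.1,0,0,0.8],[0,0,0,0.1,0,0,0.8]])

```text
time: 20.1
position: [0.5565, 0.1503, 0.1119]
tool_rot: [1.292, 1.154, -1.292]
ft_force: [-0.1, -0.4, -0.3]
grip_width: 0.15
```

Run:
```python
from h import *
to([.5566,.1503,.0995])
```

```text
t 20.1 pos [0.5565 0.1503 0.1119] F [-0.1499 -0.432  -0.3011] T [ 0.0395  0.0146 -0.0347] w 0.15000102119483472 q [ 0.1616  0.3139 -0.5505  1.775   0.182   1.1035 -2.1329]
[[-0.      0.9937 -0.1124]
 [-0.0001 -0.1124 -0.9937]
 [-1.     -0.      0.0001]]
cradle mm [ -2.0154   2.6773 111.8688] -> [0.5566, 0.1503, 0.0995]
turn deg (tool) [0.0292 0.0038 0.0003]
shift cm in current tool [ 1.2369  0.0098 -0.0024]  in target tool [ 1.2369  0.0098 -0.0024]
```

Now the sprung-ball part: the last 12 mm.

jog_arm(targets=[[0,0,0,0.1,0,0,0.8],[0,0,0,0.1,0,0,0.8],[0,0,0,0.1,0,0,0.8]], squeeze=30)

```text
time: 20.48
position: [0.5571, 0.1501, 0.1095]
tool_rot: [1.292, 1.153, -1.291]
ft_force: [-0.3, -1.7, 2.7]
grip_width: 0.149
```

jog_arm(targets=[[0,0,0,0.1,0,0,0.8],[0,0,0,0.1,0,0,0.8],[0,0,0,0.1,0,0,0.8]])

```text
time: 20.85
position: [0.5572, 0.1498, 0.1065]
tool_rot: [1.292, 1.152, -1.291]
ft_force: [1.0, -2.1, 6.5]
grip_width: 0.148
```

Run:
```python
from h import *
to([.5566,.1503,.0995])
```

```text
t 20.85 pos [0.5572 0.1498 0.1065] F [ 1.0229 -2.1148  6.4542] T [-0.584  -0.2202 -0.0026] w 0.14768104648589261 q [ 0.1601  0.3199 -0.5487  1.7796  0.187   1.0925 -2.1361]
[[ 0.0015  0.9936 -0.1128]
 [-0.0005 -0.1128 -0.9936]
 [-1.      0.0015  0.0004]]
cradle mm [ -1.2546   2.3135 106.475 ] -> [0.5566, 0.1503, 0.0995]
turn deg (tool) [ 0.005   0.021  -0.0874]
shift cm in current tool [ 0.6974 -0.0673 -0.039 ]  in target tool [ 0.6975 -0.0662 -0.0387]
```

jog_arm(targets=[[0,0,0,0.1,0,0,0.8],[0,0,0,0.1,0,0,0.8],[0,0,0,0.1,0,0,0.8]])

```text
time: 21.22
position: [0.5572, 0.1499, 0.1036]
tool_rot: [1.292, 1.152, -1.291]
ft_force: [1.7, -2.5, 5.3]
grip_width: 0.148
```

jog_arm(targets=[[0,0,0,0.1,0,0,0.8],[0,0,0,0.1,0,0,0.8],[0,0,0,0,0,0,0.8]])

```text
time: 21.6
position: [0.5571, 0.1498, 0.1012]
tool_rot: [1.292, 1.152, -1.291]
ft_force: [1.6, -1.7, 4.5]
grip_width: 0.149
```

Run:
```python
from h import *
to([.5566,.1503,.0995])
```

```text
t 21.6 pos [0.5571 0.1498 0.1012] F [ 1.6154 -1.695   4.4731] T [-0.5146 -0.5151 -0.0093] w 0.14856266438662852 q [ 0.1586  0.3258 -0.5474  1.7843  0.1907  1.0831 -2.1388]
[[ 0.0012  0.9936 -0.1127]
 [-0.0004 -0.1127 -0.9936]
 [-1.      0.0013  0.0003]]
cradle mm [ -1.3552   2.309  101.2012] -> [0.5566, 0.1503, 0.0995]
turn deg (tool) [ 0.0082  0.0171 -0.0733]
shift cm in current tool [ 0.17   -0.0564 -0.0393]  in target tool [ 0.1701 -0.0562 -0.0392]
```

jog_arm(targets=[[0,0,0,0.1,0,0,0.8],[0,0,0,0.1,0,0,0.8],[0,0,0,0,0,0,0.8]])

```text
time: 21.98
position: [0.5572, 0.1499, 0.0995]
tool_rot: [1.292, 1.152, -1.291]
ft_force: [1.0, -2.8, 5.9]
grip_width: 0.154
```

jog_arm(targets=[[0,0,0,0.1,0,0,0.8],[0,0,0,0,0,0,0.8]])

```text
time: 22.22
position: [0.5573, 0.1499, 0.0994]
tool_rot: [1.292, 1.152, -1.291]
ft_force: [-0.9, -3.1, 11.4]
grip_width: 0.152
```

jog_arm(targets=[[0,0,0,0.1,0,0,0.8],[0,0,0,0,0,0,0.8]])

```text
time: 22.48
position: [0.5573, 0.1499, 0.0993]
tool_rot: [1.292, 1.151, -1.291]
ft_force: [-3.3, -3.4, 16.9]
grip_width: 0.154
```

jog_arm(targets=[[0,0,0,-0.15,0,0,0.8],[0,0,0,0,0,0,1.6],[0,0,0,0,0,0,2.5],[0,0,0,0,0,0,4],[0,0,0,0,0,0,4.5],[0,0,0,0,0,0,4.5]])

```text
time: 23.22
position: [0.5563, 0.1504, 0.0982]
tool_rot: [1.291, 1.154, -1.292]
ft_force: [0.4, 0.8, -0.7]
grip_width: 0.489
```

Run:
```python
from h import *
to([.5566,.1503,.0995])
```

```text
t 23.225 pos [0.5563 0.1504 0.0982] F [ 0.4311  0.7732 -0.7423] T [ 0.038   0.0843 -0.0341] w 0.4892311519801463 q [ 0.1575  0.3291 -0.5472  1.7871  0.1917  1.0789 -2.1402]
[[-0.0004  0.9937 -0.1122]
 [ 0.0001 -0.1122 -0.9937]
 [-1.     -0.0004 -0.    ]]
cradle mm [-2.1876  2.7753 98.2267] -> [0.5566, 0.1503, 0.0995]
turn deg (tool) [ 0.0378 -0.0014  0.0243]
shift cm in current tool [-0.1273  0.027   0.0075]  in target tool [-0.1273  0.0271  0.0074]
```

Free of the pin. Rise straight up and move aside to look.

jog_arm(targets=[[0,0,0,-1,0,0,4.5],[0,0,0,-2,0,0,4.5],[0,0,0,-3,0,0,4.5],[0,0,0,-4,0,0,4.5],[0,0,0,0,-2,4,4.5],[0,0,0,0,-2,5,4.5],[0,0,0,0,-1,5,4.5],[0,0,0,0,0,5,4.5],[0,0,0,0,0,5,4.5],[0,0,0,0,0,4,4.5]])

```text
time: 24.48
position: [0.4754, -0.1245, 0.2005]
tool_rot: [1.293, 1.15, -1.291]
ft_force: [0.4, -0.4, 0.7]
grip_width: 0.518
```

```bash
python3 - <<'E'
from h import *
show()
cap('side','side7');cap('top','top7')
P=pts('top',np.load('pics/top7.npy'));Z=P[...,2]
for r in Z[200:225,205:230]*1000: print(' '.join('%3d'%z for z in r))
E
python3 crop.py side7 235 150 320 215;python3 crop.py top7 170 155 262 242
```

```text
t 24.475 pos [ 0.4754 -0.1245  0.2005] F [ 0.361  -0.4362  0.6934] T [ 0.0392 -0.0308 -0.0019] w 0.5179805845999277 q [ 0.5387  0.0218 -0.3398  1.8816  0.0085  1.2365 -1.4885]
[[ 0.0028  0.9935 -0.1136]
 [-0.0013 -0.1136 -0.9935]
 [-1.      0.0029  0.001 ]]
 11  11  15   9   8  14  14  68  70  68  68  68  64  69  69  66  59  69  69  70  69  66  70  72  65
  6  13  11  12   8   9  14  67  66  71  67  65  76  72  72  72  66  72  67  68  70  66  70  68  66
  9   9   9   8  15  11  65  70  69  71  69  68  74  69  69  72  68  66  69  70  66  71  70  68  69
 16  14  18  18  19  14  65  69  61  69  62  65  68  70  68  67  68  68  73  67  70  68  66  69  68
 17  13  19  22  17  14  67  72  67  69  70  68  64  66  69  67  67  68  69  73  66  71  62  67  68
 15  17  20  18  16  16  15  61  66  66 124 120 121 116  70  64  75  69  69  67  65  68  71  71  67
 14  13   8  17 1328  20  15  47  53 122 120 121 123 124 121  60  70  68  74  74  70  68  65  70  70
 15   9  11  11  14  10  10  11  33 124 119 122 126 121 117  79  73  71  72  74  55  60  64  57  68
 13   7  15  12   7   8   9  11  15 124 1
[... 962 characters left out ...]
 13   9  10  12  12  10  10  11  10  16  10   8  14  10  26  36  33  29  23  17   2   8  13  13  15
 12  10  11  10  10  11   8  10  10  13  10  10  10  24  29  24  31  28  14   9  13  16  12  15  11
 13   6   6   7   9  12  12  11  17   9  10   7  15  27  30  28  32  31  11  13  13   7  10  15   7
 16   4  10  11  16  15  11  11  13  11  18   7  13  26  29  27  26  26   7  10  11   9  10  10  13
 13  10  11   9 1328   8   9  11  14  11  12  12   8  22  30  32  31  30  11   8  12  10  11  13  13
 10  13  15  15  10  14  13  10   8  10  10  15  11  34  33  30  26  26  10   9  11   9  12  14   9
  3   6   9  11  11   8  12  12   9  15  10  13  12  14  23  19  28   6  17  12  10  12  12   4  10
```

View pics/side7_c235.png

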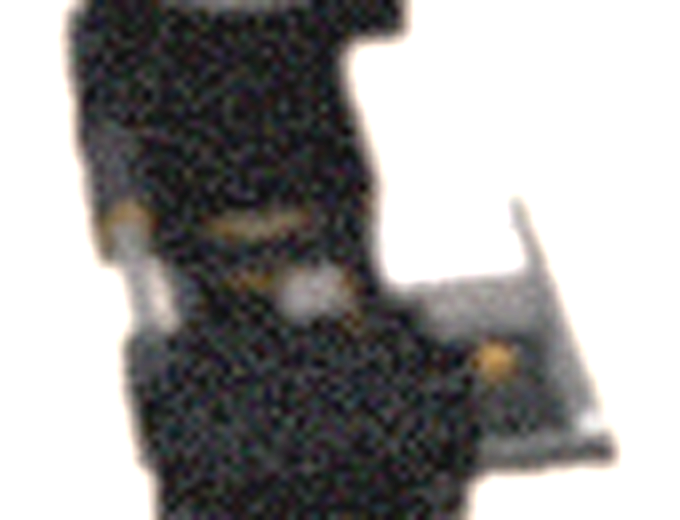

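View pics/top7.png

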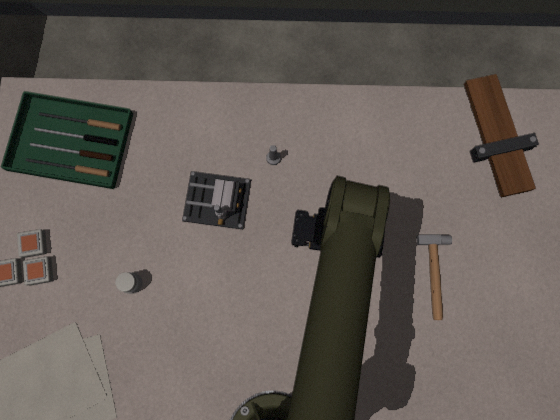

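View pics/top7_c170.png

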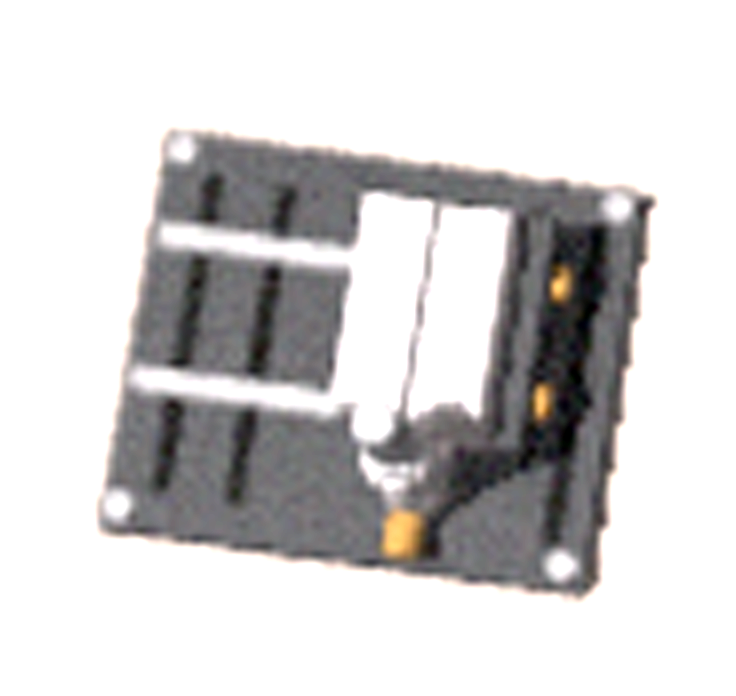

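Run:
```python
from h import *
Z0=pts('top',np.load('pics/top0.npy'))[...,2]*1000;Z=pts('top',np.load('pics/top7.npy'))[...,2]*1000
print('stand pin top',np.median(Z0[230:233,350:353]),'now',np.median(Z[206:209,215:219]))
a=cv2.imread('pics/top0.png').astype(int);b=cv2.imread('pics/top7.png').astype(int)
for k,(u,v) in dict(jar=(126,282),stub=(273,155),ham=(435,240),ham2=(437,310)).items(): print(k,np.abs(a-b)[v-10:v+10,u-10:u+10].mean())
```

```text
stand pin top 113.55938753559846 now 121.96114764564535
jar 15.7875
stub 12.236666666666666
ham 13.4825
ham2 13.838333333333333
```

jog_arm(targets=[[0,0,0,0,0,0,4.5],[0,0,0,0,0,0,4.5],[0,0,0,0,0,0,4.5]])

```text
time: 24.95
position: [0.4757, -0.1211, 0.1987]
tool_rot: [1.29, 1.155, -1.29]
ft_force: [-1.4, 0.7, 0.3]
grip_width: 0.517
```

```bash
python3 -c "
from bench import *
print(close_job())"
```

```text
the job is handed in; nothing more can be done
None
```

The job is done and handed in at about 25 s of the 69 s. The mould is closed, and the pin is through all three knuckles and released.

- **Loose half:** I pushed it about 20 mm at roughly 4 N of friction. It stopped hard, and I confirmed the stop with a light press of up to about 15 N. A later picture showed the halves meeting with the knuckle rings in line.
- **Pin:** It went through the top and middle knuckles with no felt resistance. Over the sprung ball I felt 3–7 N, and it stopped when the collar met the knuckle. I pressed to about 17 N there, then eased off and let go.
- **Last checks:**
  - The camera put the pin top 8.4 mm higher than when it stood in the stand; a fully seated collar gives 8 mm, so they agree within depth noise.
  - The force at the wrist was near zero, and the arm stood clear at z 0.2 m.
  - The jar, stub and hammer appear in the same places as in the first picture. My numeric comparison showed only a similar, low difference at all of them, which I took as image noise without checking it against a background patch.
- **Disagreement:** My fit to the cradle plate put the hinge about 3 mm off in y from the ring seen directly. I used the ring, which the side camera and the contact with the half supported, and the pin entered there first time. The hinge was about 2 mm to the -x side of nominal.

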